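# Spray a marker clean on its drip rest and stand it in its holder

## Robot

A 7-joint arm with a two-finger parallel gripper is mounted at the origin on a cart in front of the work surface, level with it; the furniture and walls round the work are solid. World frame = base frame: x ahead of the robot, y to its left, z up, the work surface at z = 0. Lengths are in mm, angles in degrees, forces in N, time in s.
With the tool pointing down it reaches from about 425 to 1025 mm from the base axis. Payload 3.6 kg.
Tool frame: the origin (TCP) lies between the finger pads; the fingertips stand 8 mm ahead of it and the grasp point (between the pads) lies 11 mm behind it; z points along the fingers, y is the line along which they close (so a half turn about z gives the same grasp; the last joint's range is limited). The gripper opens to 85 mm and grips with 20 to 120 N. Pads are 22 mm wide; open, the fingers measure 114 mm over their backs; the gripper's body (76 mm by 85 mm) begins 54 mm behind the grasp point. The pads swing forward as they close: fully open they stand 13 mm farther back than shut.
Start: joints at [-75.544, 33.873, 2.773, 92.16, -1.908, 54.013, -1.931], TCP at [245.734, 682.088, 239.302] pointing down, gripper open.
Joint ranges: [-153.93, 153.93], [-27.13, 128.08], [-72.61, 78.16], [10.71, 143.7], [-87.88, 267.88], [4.46, 118.87], [-176.78, 176.78]. Speed limits (degrees/s): [147.25, 147.25, 180, 180, 180, 180, 180].

## Interface

Orientations are given as a 3x3 rotation matrix whose columns are the frame's x, y, z axes.
In Python, from station import monitor, snapshot, camera_model, env, search_frame, silhouettes gives the robot as it stands.
- The arm moves only by the shell command python3 -m creep 'ROWS'. ROWS is JSON, one flat list of numbers, 7 for each row, row after row: the turn, a rotation vector about the tool's x, y, z in rad, then the shift along the tool's x, y, z in cm, then the finger opening in cm, from 0 to 8.54. A call has exactly 5 rows; each row shifts and turns the commanded pose from where the row before left it, along the tool's axes as they then stand; what a row does not reach is not made up. A row lasts 1/8 s, in which the tool goes at most 62.5 mm and 10.7 degrees, less where a joint would pass 70% of its speed; a pose out of reach is approached as far as the arm can. A call is refused whole if a number of a shift passes 6.25 or a number of a turn 0.188, either way. A call with a gripper value outside its range is refused whole. The fingers move at their own pace and stop on an object; the grip force is fixed at half the most. Time passes only in rows, so rows that do not move let the fingers close, or fill a call up. It gives the time, the measured TCP pose, the force, the opening and the grip force at its end, in the units of the state.
- monitor.sense(): the state, without advancing time (a new reading comes with each control period).
- snapshot(name): name is "side" or "top" or "wrist"; returns the picture (420x560x3 uint8, blue, green, red); there is no depth.
- camera_model(name): a dict with "fx", "fy", "cx", "cy" (pixels), "k1" (the pictures are not rectified: a ray, as slopes to the right and down, at radius r is drawn at 1 + k1 r^2 times it, then the intrinsics apply), "world_to_cam" (4x4, takes a point from world to camera coordinates). Camera axes: x right, y down, z forward; pixel columns grow to the right and rows downward; lengths in mm; the calibration is good to about 2 mm. A picture is of the moment at which its call begins: read the wrist's pose just before it. camera_model takes no time and is no camera call; for the wrist camera it gives the pose at the moment of the call.
- env.job_done(): hands the job in; it is judged then, once.
Trained networks look in the newest picture that a camera, given by its name, has taken for a name from the list of things; names that differ only in an ending like _2 or _b are one class to them, and where a whole thing is asked for, a point or a joint stands for the part that bears it (a point fixed in the world has none). Each returns a list of dicts, best first, with "score" (0 to 1); they miss things now and then, are a little off and sometimes report something else, mostly with a low value. They report only what shows in the picture. A call takes as long as a camera call. They do not tell look-alikes from the thing itself.
- search_frame(camera, name): "box" ([centre column, centre row, width, height] in pixels, round what is visible of it).
- silhouettes(camera, name): "pixels" (420x560 bool, what is visible of it) and "box" ([centre column, centre row, width, height] in pixels, round what is visible of it).
The state is a dict: "t": time; "q": joint angles; "qd": joint speeds; "tau": joint torques, N m; "ee_pos": TCP position; "tcp_rot": TCP orientation; "wrist_force": force on the tool from outside, world axes, zero at the start; "torque": the same for the moment, N m; "gripper_width": opening from 0.0 (shut) to 1.0 (fully open); "gripper_force": force on a finger pad.
Only numpy, scipy, OpenCV 4.12 (cv2) and the standard library are available. Lean on these libraries where they do the work, as an engineer would, in place of code of your own. Each camera call takes 0.05 s, during which the arm holds its last target. There are 200 camera calls.

## Task

Disinfect the marker pen: lay it on the sloped orange rest beside the spray bottle with its black cap end uppermost and let go of it, then press the bottle's white spray cap fully down and let it spring back up. After that, drop the marker into the narrow blue holder so that it stands upright on the holder's floor with the black cap up, and leave everything else where it stands.

Things in the scene. Friction and masses are not known exactly. Their poses are not given: they have to be found in the camera images.
- marker: Loose white marker pen with a black cap, 135 mm long, 16 mm thick (about 17 mm over its widest part), 25 g; it starts lying on the worktop. Origin: on its underside at mid-length, 8 mm off its long axis. Its y axis runs along the pen, from the white tail (-y) to the black cap end (+y). z is up while it lies as at the start.
- marker_mid (a point): Point on the pen's long axis at mid-length, a good place to grip it. The pen starts in front of the centrifuge, a fixed machine about 0.35 m high whose front is about 0.58 m ahead of the robot base (from y = -0.25 to 0.15 m): keep the arm clear of it.
- marker_cap_end (a point): Centre of the end of the black cap (67.5 mm from marker_mid).
- marker_tail_end (a point): Centre of the white tail end (67.5 mm from marker_mid); this end goes down.
- station: Fixed spray station: grey base plate 262 x 90 mm, 8 mm thick. Origin: underside, right below the middle of the sloped rest. x points along the rest towards its high end (roughly to the robot's right), z up. A white spray bottle (56 mm in diameter, blue band) is clamped on it beyond the high end, its axis 150 mm along +x.
- drip_rest: Orange rest for one pen, sloped at 45 degrees, on the station. Origin: where the pen's mid-point lies when it is in place, 95 mm above the worktop. x: along the pen, up the slope (45 degrees above level); y: level, across the rest; z: square to the slope, away from it. The pen's cap end belongs at +x. Let go there, the pen slides tail first down to the foot stop and stays.
- rest_foot (a point): Middle of the foot stop's face at the low end of the rest, on the pen's axis (68.5 mm below the rest's origin along its x); the stop's top is 3 mm above the pen's axis.
- rest_upper_fork (a point): Middle of the upper fork, on the pen's axis, at x = +54 mm of the rest. The two orange forks (x = 49 to 59 and -55 to -45 mm) are 90-degree V notches, open to about 21 mm either side and rising to z = +9 mm. Between them is room for the fingers, down to a 14 mm wide spine whose top is at z = -30 mm.
- spray_cap (a joint): Travel of the sprung cap: 0 = up, 0.008 m = fully down. About 3 N starts it, about 7 N holds it fully down; it springs back by itself.
- cap_top (a point): Middle of the flat top of the white spray cap (25 mm across), 178 mm above the worktop when up; press here, straight down. It moves down with the cap. A 10 mm thick spout sticks out 40 mm towards the rest, its axis 11 mm below this point.
- holder: Fixed narrow holder: black foot 72 mm in diameter and 8 mm thick, with a blue round cup on it, rim 56 mm above the worktop. Origin: middle of its underside. The bore is about 25 mm in diameter, flared to 34 mm over the top 10 mm; its floor is 8 mm above the worktop.
- holder_floor (a point): Middle of the cup's floor.
- stock_bottle: Bystander: clear screw-cap bottle with a black cap, 60 mm in diameter, 128 mm high; origin under its middle.
- beaker: Bystander: glass beaker 65 mm in diameter, 87 mm high; origin under its middle.
- timer: Bystander: white bench timer 58 x 70 x 20 mm; origin under its middle.
Not all that is in view belongs to the job. What is shaped like the holder but pink is not meant.

How it is judged:
By the outcome, as a careful person would: the job done as asked, in the order asked, and still so for the second after the job is handed in, with the robot touching nothing.
It also fails if it takes over 70 s, if anything falls off the work surface, if the arm or the gripper's body presses on something with over 40 N, if the wrist force passes 120 N, or if a joint passes its speed limit or range.

## Working session

There is one attempt and no reset: what is moved stays moved. The work goes in short steps, Python scripts to look and compute and a shell command to move; the robot and the scene stay as the last step left them, time stands still between calls to the robot, and variables do not carry over. Pictures are saved under pics/ and viewed, at most 10 in all, crops included, and the job is handed in when it is done.

```bash
mkdir -p pics; ls; python3 - <<'E'
from station import *
import cv2,numpy as np
a=snapshot("side");b=snapshot("top");
cv2.imwrite("pics/side.png",a);cv2.imwrite("pics/top.png",b)
s=monitor.sense();print(s['t'],s['ee_pos'],np.round(s['tcp_rot'],3).tolist(),s['gripper_width'])
for c in("side","top"):
  m=camera_model(c);print(c,m['fx'],m['k1'],m['cx'],m['cy'],np.round(m['world_to_cam'],3).tolist())
  for n in("marker","station","drip_rest","spray_cap","holder","stock_bottle","beaker","timer"):
    print(c,n,[(round(d['score'],2),np.round(d['box']).astype(int).tolist()) for d in search_frame(c,n)])
E
```

```text
pics
0.1 [245.48872387 681.3837769  238.24220437] [[-0.941, 0.339, -0.001], [0.339, 0.941, -0.002], [-0.0, -0.002, -1.0]] 1.0006020567682623
side 493.0029920835499 0.02746909599240232 273.4679250290549 204.31469191758202 [[-0.881, -0.474, -0.011, 554.78], [-0.188, 0.372, -0.909, 234.049], [0.435, -0.798, -0.416, 1253.581], [0.0, 0.0, 0.0, 1.0]]
side marker [(0.56, [333, 229, 19, 20])]
side station [(0.63, [246, 282, 23, 58]), (0.6, [238, 290, 37, 72])]
side drip_rest [(0.8, [246, 281, 18, 59])]
side spray_cap [(0.23, [247, 286, 19, 56])]
side holder [(0.91, [220, 277, 22, 31]), (0.7, [318, 253, 16, 26])]
side stock_bottle [(0.66, [199, 245, 27, 48])]
side beaker []
side timer [(0.65, [335, 205, 22, 10]), (0.24, [244, 285, 20, 57])]
top 402.3876371728632 0.01950367421143909 284.0734815460279 207.04045234423936 [[0.028, -1.0, 0.003, 12.144], [-0.999, -0.028, -0.025, 608.665], [0.025, -0.002, -1.0, 1110.269], [0.0, 0.0, 0.0, 1.0]]
top marker [(0.83, [349, 252, 45, 9]), (0.34, [193, 237, 98, 36])]
top station [(0.76, [195, 236, 100, 35])]
top drip_rest [(0.69, [349, 251, 50, 11]), (0.67, [168, 240, 39, 18])]
top spray_cap [(0.59, [209, 238, 24, 10])]
top holder [(0.63, [196, 194, 25, 24]), (0.56, [282, 257, 23, 26])]
top stock_bottle []
top beaker [(0.76, [428, 170, 27, 26])]
top timer [(0.71, [418, 227, 25, 20])]
```

View pics/side.png

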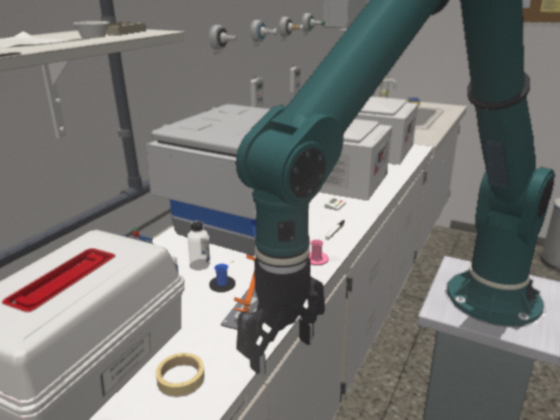

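View pics/top.png

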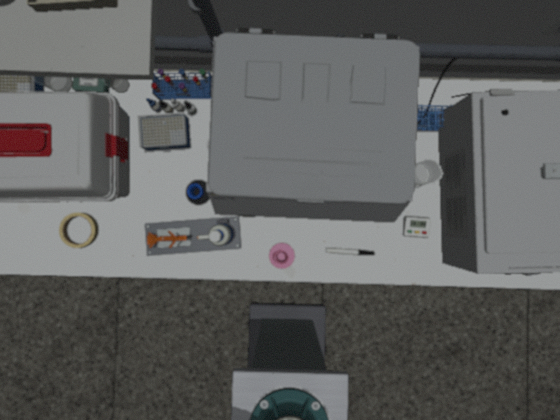

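The top view shows the marker at (349,252) with its black cap to the right at (370,253). The station is at (193,236), with the rest on the left and the bottle at (219,234). There are two holder shapes: a blue one at (196,191) and a pink one at (282,257). The blue one fits the description. I'll confirm it in an enlarged crop and measure.

```bash
cat > h.py <<'E'
from station import *
import cv2,numpy as np
from scipy.spatial.transform import Rotation as R
def und(m,p):
    K=np.array([[m['fx'],0,m['cx']],[0,m['fy'],m['cy']],[0,0,1]])
    return cv2.undistortPoints(np.array(p,float).reshape(-1,1,2),K,np.array([m['k1'],0,0,0,0.]))[:,0]
def onplane(m,p,z):
    "world points of pixels p on the plane at height z"
    T=np.array(m['world_to_cam']);Ro=T[:3,:3];c=-Ro.T@T[:3,3]
    u=und(m,p);d=np.c_[u,np.ones(len(u))]@Ro
    return c+d*((z-c[2])/d[:,2])[:,None]
def proj(m,P):
    T=np.array(m['world_to_cam']);q=np.atleast_2d(P)@T[:3,:3].T+T[:3,3]
    s=q[:,:2]/q[:,2:];s=s*(1+m['k1']*(s**2).sum(1))[:,None]
    return s*[m['fx'],m['fy']]+[m['cx'],m['cy']]
def rect(mask): return cv2.boxPoints(cv2.minAreaRect(np.argwhere(mask)[:,::-1].astype(np.float32)))
def state():
    s=monitor.sense();return s,np.array(s['ee_pos']),np.array(s['tcp_rot'])
E
python3 - <<'E'
from h import *
a=snapshot("top");m=camera_model("top")
for n,z in(("marker",8),("station",8),("holder",30),("spray_cap",178),("drip_rest",95)):
  for d in silhouettes("top",n)[:2]:
    r=rect(d['pixels']);print(n,round(d['score'],2),np.round(r).tolist(),'\n  ',np.round(onplane(m,r,z)[:,:2]).tolist(),np.round(onplane(m,[r.mean(0)],z)[0]))
cv2.imwrite("pics/c1.png",cv2.resize(a[165:285,130:390],None,fx=3,fy=3,interpolation=cv2.INTER_CUBIC))
E
```

```text
marker 0.8 [[326.0, 253.0], [326.0, 247.0], [373.0, 251.0], [373.0, 256.0]] 
   [[485.0, -90.0], [500.0, -90.0], [495.0, -221.0], [480.0, -220.0]] [ 490. -155.    8.]
station 0.72 [[144.0, 223.0], [239.0, 216.0], [242.0, 248.0], [146.0, 256.0]] 
   [[552.0, 416.0], [580.0, 153.0], [490.0, 143.0], [463.0, 406.0]] [521. 280.   8.]
station 0.6 [[402.0, 236.0], [404.0, 215.0], [431.0, 217.0], [429.0, 238.0]] 
   [[537.0, -301.0], [595.0, -305.0], [591.0, -378.0], [533.0, -374.0]] [ 564. -339.    8.]
holder 0.88 [[264.0, 256.0], [282.0, 238.0], [300.0, 256.0], [282.0, 274.0]] 
   [[474.0, 81.0], [525.0, 34.0], [475.0, -19.0], [425.0, 28.0]] [475.  31.  30.]
holder 0.62 [[182.0, 183.0], [204.0, 177.0], [211.0, 202.0], [188.0, 208.0]] 
   [[665.0, 309.0], [682.0, 248.0], [615.0, 229.0], [598.0, 289.0]] [640. 269.  30.]
spray_cap 0.6 [[198.0, 237.0], [220.0, 228.0], [224.0, 239.0], [202.0, 248.0]] 
   [[527.0, 230.0], [550.0, 179.0], [525.0, 168.0], [502.0, 219.0]] [526. 199. 178.]
```

View pics/c1.png

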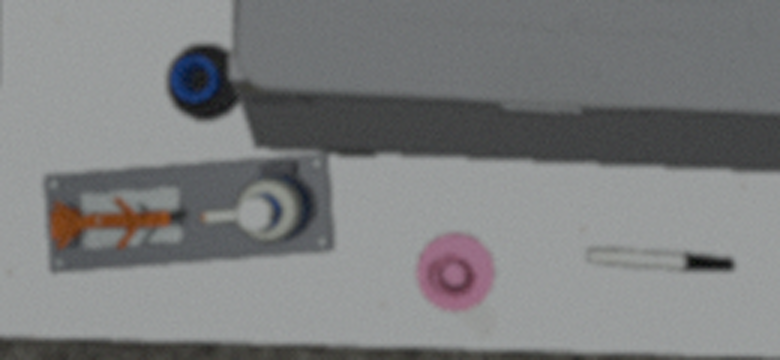

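The crop shows the blue cup on its black foot with its rim centre near crop (196,79), which is full-frame (195.3,191.3). This is the holder meant; the pink one at crop (455,272) is the decoy. The marker's white tail is on the left and its black cap on the right. On the station, the rest's low end is at the left and the bottle cap is at crop (255,212). Next I move above the station and look with the wrist camera.

```bash
cat >> h.py <<'E'
def plan(pos,Rt):
    s,p,Ro=state();d=np.array(pos)-p
    print('t',round(s['t'],2),'p',np.round(p,1),'w',round(s['gripper_width'],3),'F',np.round(s['wrist_force'],1))
    print(' turn rad',np.round(R.from_matrix(Ro.T@Rt).as_rotvec(),3),'shift cm before turn',np.round(Ro.T@d/10,2),'after',np.round(Rt.T@d/10,2))
def frame(y,z):
    z=np.array(z,float);z/=np.linalg.norm(z);y=np.array(y,float);y-=z*(y@z);y/=np.linalg.norm(y)
    return np.c_[np.cross(y,z),y,z]
E
python3 -m creep '[0,0,0,-3.3,-2.5,-0.6,8.5, 0,0,0,-3.3,-2.5,-0.6,8.5, 0,0,0,-3.3,-2.5,-0.6,8.5, 0,0,0,-3.3,-2.5,-0.6,8.5, 0,0,0,-3.3,-2.5,-0.6,8.5]'
python3 -m creep '[0,0,0,-3.3,-2.5,-0.6,8.5, 0,0,0,-3.3,-2.5,-0.6,8.5, 0,0,0,-3.3,-2.5,-0.6,8.5, 0,0,0,-3.3,-2.5,-0.6,8.5, 0,0,0,-3.3,-2.5,-0.6,8.5]'
python3 -m creep '[0,0,0.175,0,0,0,8.5, 0,0,0.175,0,0,0,8.5, 0,0,0.175,0,0,0,8.5, 0,0,0.175,0,0,0,8.5, 0,0,0.175,0,0,0,8.5]'
python3 - <<'E'
from h import *
a=snapshot("wrist");m=camera_model("wrist");cv2.imwrite("pics/w1.png",a)
T=np.array(m['world_to_cam']);print(-T[:3,:3].T@T[:3,3],np.round(T[:3,:3],2).tolist(),m['fx'])
for P in((521,280,8),(526,190,178),(640,269,56)):print(proj(m,P))
plan((520,340,300),frame((1,0.1,0),(0,0,-1)))
E
```

```text
t: 1.82
ee_pos: [359.4, 507.4, 269.7]
tcp_rot: [[-0.941, 0.339, 0.0], [0.339, 0.941, 0.0], [-0.0, 0.0, -1.0]]
wrist_force: [0.3, -0.4, 0.1]
gripper_width: 1.0
gripper_force: 0.0
t: 2.45
ee_pos: [472.2, 333.9, 299.8]
tcp_rot: [[-0.941, 0.339, 0.001], [0.339, 0.941, 0.0], [-0.0, 0.001, -1.0]]
wrist_force: [0.9, 0.3, 0.0]
gripper_width: 0.992
gripper_force: 0.0
t: 3.08
ee_pos: [471.5, 335.1, 299.5]
tcp_rot: [[-0.338, 0.941, 0.0], [0.941, 0.338, 0.0], [0.0, 0.0, -1.0]]
wrist_force: [0.2, -0.1, 0.3]
gripper_width: 0.995
gripper_force: 0.0
[444.04538229 412.87951169 434.82450648] [[0.94, 0.33, -0.0], [0.32, -0.89, 0.32], [0.11, -0.3, -0.95]] 327.16177103133646
[[297.96596745 210.06932606]]
[[280.35314484 349.91439728]]
[[382.37737219 258.60427907]]
t 3.12 p [471.4 335.1 299.4] w 0.995 F [0.1 0.7 0.7]
 turn rad [ 0.    -0.     0.241] shift cm before turn [-1.17  4.74 -0.06] after [-0.    4.88 -0.06]
```

View pics/w1.png

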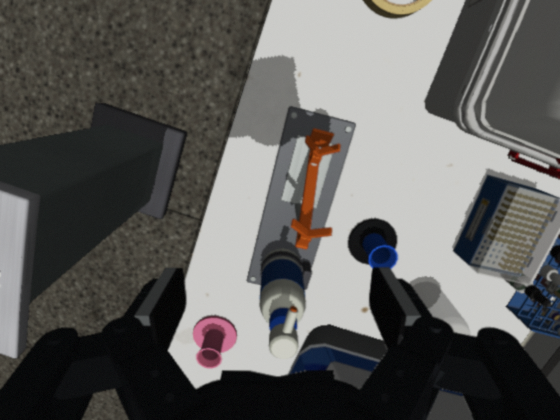

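The wrist view shows the station from (322,110) to (247,283) and the bottle cap at (285,345). The orange foot is at (318,137) and the upper fork at (312,230). The blue cup rim is at (383,258) and the decoy pink one is at (210,355). I'll take an enlarged crop with measurements.

```bash
python3 - <<'E'
from h import *
a=cv2.imread("pics/w1.png");m=camera_model("wrist");mt=camera_model("top");t=cv2.imread("pics/top.png")
np.save("w1.npy",m['world_to_cam'])
cv2.imwrite("pics/c2.png",cv2.resize(a[95:375,230:420],None,fx=2.1,fy=2.1,interpolation=cv2.INTER_CUBIC))
def blobs(im,lo,hi,roi):
    h=cv2.cvtColor(im,cv2.COLOR_BGR2HSV);k=cv2.inRange(h,lo,hi);z=np.zeros_like(k);r=roi;z[r[1]:r[3],r[0]:r[2]]=k[r[1]:r[3],r[0]:r[2]];return z
# holder rim: blue
for mm,im,roi in((mt,t,(180,175,215,210)),(m,a,(340,220,410,280))):
    k=blobs(im,(105,110,60),(130,255,255),roi);q=np.argwhere(k)[:,::-1]
    (c,_)=cv2.minEnclosingCircle(q.astype(np.float32));print('blue',q.min(0),q.max(0),q.mean(0),c,onplane(mm,[c],56))
print('foot dark');
k=cv2.inRange(a,(0,0,0),(45,45,45));z=k[215:270,340:400];q=np.argwhere(z)[:,::-1]+[340,215];print(q.min(0),q.max(0))
print('captop top',onplane(mt,[(215.3,235.5)],178),'wrist',onplane(m,[(285,345)],178))
cs=[(290,107),(356,122),(247,283)]
print('plate wrist',np.round(onplane(m,cs,8)));
ct=[(130+47/3,165+177/3),(130+325/3,165+153/3),(130+332/3,165+248/3),(130+53/3,165+271/3)]
print('plate top',np.round(onplane(mt,ct,8)))
print('rest foot w',onplane(m,[(318,137)],50),'fork w',onplane(m,[(312,230)],140))
E
```

```text
blue [187 183] [202 199] [194.30909091 190.73939394] (194.40243530273438, 190.81707763671875) [[643.30113471 268.55027537  56.        ]]
blue [368 244] [397 268] [382.95511222 257.02244389] (381.7664794921875, 256.2455139160156) [[637.73533794 271.85052099  56.        ]]
foot dark
[349 219] [395 269]
captop top [[532.46288772 189.00537607 178.        ]] wrist [[528.22065398 197.31221142 178.        ]]
plate wrist [[463. 405.   8.]
 [549. 416.   8.]
 [490. 146.   8.]]
plate top [[550. 410.   8.]
 [580. 155.   8.]
 [492. 146.   8.]
 [464. 402.   8.]]
rest foot w [[503.61750913 385.29500345  50.        ]] fork w [[517.42928086 306.36477704 140.        ]]
```

View pics/c2.png

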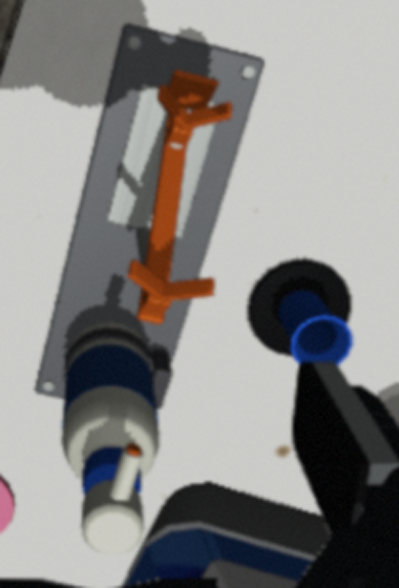

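```bash
python3 - <<'E'
from h import *
from scipy.optimize import least_squares
m=camera_model("wrist");mt=camera_model("top")
c=lambda X,Y:(230+X/2.1,95+Y/2.1)
o=[(m,(150,0,178),c(112,528)),(m,(31.8,0,139.5),c(172.5,277.5)),(m,(-41.7,0,66),c(195.5,101.5)),(mt,(150,0,178),(215.3,235.5))]
pl=[(m,(-1,-1),c(124,24)),(m,(-1,1),c(265,58)),(m,(1,-1),c(36,390)),(mt,(-1,1),(145.7,224)),(mt,(1,1),(238.3,216)),(mt,(1,-1),(240.7,247.7)),(mt,(-1,-1),(147.7,255.3))]
def res(v):
    x,y,a,off=v;h=np.array([np.cos(a),np.sin(a)]);n=np.array([-h[1],h[0]])
    W=lambda p:np.r_[np.array([x,y])+h*p[0]+n*p[1],p[2]]
    r=[proj(mm,W(p))[0]-u for mm,p,u in o]+[proj(mm,W((off+s*131,k*45,8)))[0]-u for mm,(s,k),u in pl]
    return np.array(r)
s=least_squares(lambda v:res(v).ravel(),[515,340,-1.47,60],loss='soft_l1')
print(s.x,np.degrees(s.x[2]));print(np.round(res(s.x),1).tolist())
x,y,a,_=s.x;print('cap',x+150*np.cos(a),y+150*np.sin(a))
# holder
f=lambda v:np.r_[proj(m,(v[0],v[1],56))[0]-c(321.5,342),proj(mt,(v[0],v[1],56))[0]-(195.0,191.1)]
print('holder',least_squares(f,[640,270]).x,onplane(m,[c(321.5,342)],56),onplane(mt,[(195.0,191.1)],56))
# marker: tail, cap ends in top crop
e=onplane(mt,[(130+587/3,165+256/3),(130+734/3,165+264.5/3)],8);print('marker',e,e.mean(0),np.linalg.norm(e[0]-e[1]))
d=e[1]-e[0]
plan((e[:,0].mean()-30,e[:,1].mean(),280),frame((-d[1],d[0],0),(0,0,-1)))
E
```

```text
[513.40567918 340.65600368  -1.46255268  60.55519272] -83.79809574259068
[[1.0, 3.3], [0.3, 0.1], [-0.1, -0.3], [-1.1, 1.2], [-0.5, -0.4], [0.7, 0.5], [-0.6, 2.3], [-1.9, -0.1], [0.1, 0.3], [0.2, 1.0], [-1.6, 1.2]]
cap 529.6105387067272 191.53389758204636
holder [640.98391017 269.51655252] [[640.41904221 270.29931555  56.        ]] [[642.59401163 266.94251781  56.        ]]
marker [[ 491.41744975  -89.34445187    8.        ]
 [ 487.44722255 -225.03737402    8.        ]] [ 489.43233615 -157.19091295    8.        ] 135.75099198874688
t 3.12 p [471.4 335.1 299.4] w 0.995 F [0.1 0.7 0.7]
 turn rad [ 0.   -0.    0.37] shift cm before turn [-46.   -17.59   1.94] after [-49.25   0.24   1.94]
```

```bash

python3 -m creep '[0,0,0.185,0,0,0,8.5, 0,0,0.185,0,0,0,8.5, 0,0,0,-4.9,0,0.2,8.5, 0,0,0,-4.9,0,0.2,8.5, 0,0,0,-4.9,0,0.2,8.5]'
python3 -m creep '[0,0,0,-4.9,0,0.2,8.5, 0,0,0,-4.9,0,0.2,8.5, 0,0,0,-4.9,0,0.2,8.5, 0,0,0,-4.9,0,0.2,8.5, 0,0,0,-4.9,0,0.2,8.5]'
python3 - <<'E'
from h import *
a=snapshot("wrist");m=camera_model("wrist");cv2.imwrite("pics/w2.png",a)
for d in silhouettes("wrist","marker")[:2]:
    r=rect(d['pixels']);print(round(d['score'],2),np.round(r,1).tolist(),np.round(onplane(m,r,8)).tolist(),np.round(onplane(m,[r.mean(0)],8),1))
print(proj(m,[(491.4,-89.3,8),(487.4,-225,8)]))
plan((489,-157,150),frame((136,-4,0),(0,0,-1)))
E
```

```text
t: 3.75
ee_pos: [468.5, 186.8, 293.5]
tcp_rot: [[0.017, 1.0, 0.001], [1.0, -0.017, 0.0], [0.0, 0.001, -1.0]]
wrist_force: [-0.8, -0.6, 0.6]
gripper_width: 0.996
gripper_force: 0.0
t: 4.38
ee_pos: [463.7, -58.3, 283.6]
tcp_rot: [[0.017, 1.0, 0.001], [1.0, -0.017, 0.0], [0.0, 0.001, -1.0]]
wrist_force: [1.1, -0.7, 0.2]
gripper_width: 0.993
gripper_force: 0.0
[[299.87505714 179.50034497]
 [297.43681524 271.68538863]]
t 4.47 p [462.9 -62.8 283.8] w 0.993 F [0.6 0.6 0.8]
 turn rad [0.001 0.002 0.002] shift cm before turn [-9.31  2.85 13.41] after [-9.34  2.88 13.38]
```

View pics/w2.png

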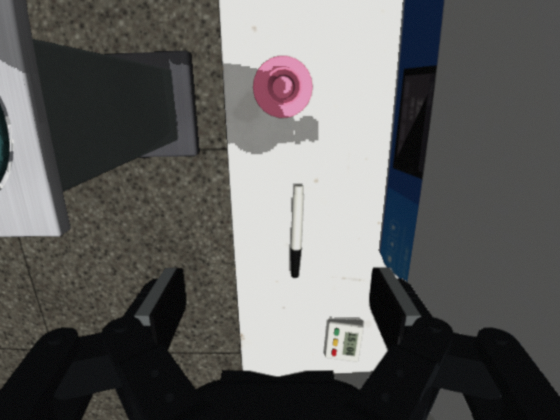

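The wrist view shows the pen with its tail at (298,185) and its cap at (295,277). The pink decoy is at (283,87) and the timer at (346,340). The arm was still settling during that picture, so I measure again now that it is still.

```bash
python3 - <<'E'
from h import *
m=camera_model("wrist");a=snapshot("wrist");m2=camera_model("wrist");print(np.abs(m['world_to_cam']-m2['world_to_cam']).max())
g=cv2.cvtColor(a,cv2.COLOR_BGR2GRAY).astype(int);bg=cv2.medianBlur(g.astype(np.uint8),41).astype(int)
roi=np.zeros_like(g,bool);roi[170:295,280:315]=1
k=(abs(g-bg)>14)&roi;k=cv2.morphologyEx(k.astype(np.uint8),cv2.MORPH_CLOSE,np.ones((7,7)))
n,l,st,_=cv2.connectedComponentsWithStats(k);i=1+st[1:,4].argmax();r=rect(l==i)
print(st[i]);o=np.argsort(r[:,1]);e=np.array([r[o[:2]].mean(0),r[o[2:]].mean(0)]);w=onplane(m,e,8)
print(e,w,w.mean(0),np.linalg.norm(w[0]-w[1]))
d=w[1]-w[0];plan((w[:,0].mean(),w[:,1].mean(),90),frame((-d[1],d[0],0),(0,0,-1)))
E
```

```text
1.9887546697850382
[ 289  179   17   97 1251]
[[298.35034 178.83966]
 [295.03326 275.03564]] [[ 489.35689362  -84.67020775    8.        ]
 [ 483.71092023 -226.46714406    8.        ]] [ 486.53390692 -155.5686759     8.        ] 141.9092955468207
t 4.53 p [463.3 -59.7 283.7] w 0.994 F [0.5 1.  0.1]
 turn rad [0.001 0.    0.015] shift cm before turn [-9.51  2.54 19.37] after [-9.48  2.7  19.37]
```

```bash

python3 -m creep '[0,0,0,-1.9,0.5,4.0,8.5, 0,0,0,-1.9,0.5,4.0,8.5, 0,0,0,-1.9,0.5,4.0,8.5, 0,0,0,-1.9,0.5,4.0,8.5, 0,0,0.01,-1.9,0.5,4.0,8.5]'
python3 -m creep '[0,0,0,0,0,2,8.5, 0,0,0,0,0,2,8.5, 0,0,0,0,0,1,5, 0,0,0,0,0,0,5, 0,0,0,0,0,0,5]'
python3 -c "
from h import *
plan((488,-157,10),frame((136,-4.5,0),(0,0,-1)))"
```

```text
t: 5.15
ee_pos: [488.1, -150.9, 81.9]
tcp_rot: [[0.026, 1.0, 0.001], [1.0, -0.026, 0.001], [0.001, 0.001, -1.0]]
wrist_force: [1.3, -0.1, -0.8]
gripper_width: 0.993
gripper_force: 0.0
t: 5.78
ee_pos: [487.4, -152.1, 33.9]
tcp_rot: [[0.029, 1.0, 0.001], [1.0, -0.029, -0.0], [-0.0, 0.001, -1.0]]
wrist_force: [0.6, -0.3, 0.1]
gripper_width: 0.587
gripper_force: 0.0
t 5.78 p [ 487.4 -152.1   33.9] w 0.587 F [ 0.6 -0.3  0.1]
 turn rad [0.001 0.    0.004] shift cm before turn [-0.49  0.07  2.39] after [-0.49  0.08  2.39]
```

```bash

python3 -m creep '[0,0,0,-0.5,0.1,1.4,5, 0,0,0,0,0,1.0,5, 0,0,0,0,0,0,5, 0,0,0,0,0,0,3, 0,0,0,0,0,0,1]'
python3 -m creep '[0,0,0,0,0,0,0.8, 0,0,0,0,0,0,0.8, 0,0,0,0,0,0,0.8, 0,0,0,0,0,0,0.8, 0,0,0,0,0,0,0.8]'
python3 -m creep '[0,0,0,0,0,-3,0.8, 0,0,0,0,0,-4,0.8, 0,0,0,0,0,-4,0.8, 0,0,0,0,0,-4,0.8, 0,0,0,0,0,0,0.8]'

```

```text
t: 6.4
ee_pos: [487.7, -157.4, 9.5]
tcp_rot: [[0.03, 1.0, 0.0], [1.0, -0.03, -0.0], [-0.0, 0.0, -1.0]]
wrist_force: [-1.0, -0.2, 12.1]
gripper_width: 0.168
gripper_force: 30.6
t: 7.02
ee_pos: [487.8, -157.5, 9.7]
tcp_rot: [[0.03, 1.0, 0.001], [1.0, -0.03, -0.0], [-0.0, 0.001, -1.0]]
wrist_force: [0.0, 0.9, 6.4]
gripper_width: 0.159
gripper_force: 59.1
t: 7.65
ee_pos: [489.4, -157.9, 161.7]
tcp_rot: [[0.029, 1.0, 0.006], [1.0, -0.029, -0.001], [-0.001, 0.006, -1.0]]
wrist_force: [0.1, -0.2, -1.0]
gripper_width: 0.157
gripper_force: 58.8
```

```bash
cat >> h.py <<'E'
O=np.array([513.4,340.7,95.]);A=np.radians(-83.8)
hh=np.array([np.cos(A),np.sin(A),0]);nn=np.array([-hh[1],hh[0],0]);up=np.array([0,0,1.])
rx=(hh+up)/2**.5;rz=(up-hh)/2**.5
RT=frame(nn,-rz)
E
python3 -m creep '[0,0,0,0,0,-5,0.8, 0,0,0,0,0,-5,0.8, 0,0,0,0,0,-4,0.8, 0,0,0,0,0,0,0.8, 0,0,0,0,0,0,0.8]'
python3 - <<'E'
from h import *
a=snapshot("side");cv2.imwrite("pics/s2.png",cv2.resize(a[100:330,190:430],None,fx=2.5,fy=2.5))
W=O+4*rx+2.5*rz;print(RT,W)
plan(W+100*rz+[0,0,60],RT);plan(W+100*rz,RT)
E
```

```text
t: 8.28
ee_pos: [486.6, -156.7, 297.8]
tcp_rot: [[0.029, 1.0, -0.003], [1.0, -0.029, 0.001], [0.001, -0.003, -1.0]]
wrist_force: [0.1, 0.5, -0.9]
gripper_width: 0.151
gripper_force: 58.8
[[-7.63670768e-02  9.94150964e-01  7.63670768e-02]
 [ 7.02970888e-01  1.07999356e-01 -7.02970888e-01]
 [-7.07106781e-01  6.36085197e-18 -7.07106781e-01]] [513.51455062 339.64554367  99.59619408]
t 8.32 p [ 486.4 -156.7  297.4] w 0.156 F [ 0.1 -0.  -0.7]
 turn rad [-0.058 -0.785 -0.129] shift cm before turn [56.69  0.3   6.75] after [ 44.43   8.06 -34.94]
t 8.32 p [ 486.4 -156.7  297.4] w 0.156 F [ 0.1 -0.  -0.7]
 turn rad [-0.058 -0.785 -0.129] shift cm before turn [56.68  0.32 12.75] after [ 48.67   8.06 -30.69]
```

View pics/s2.png

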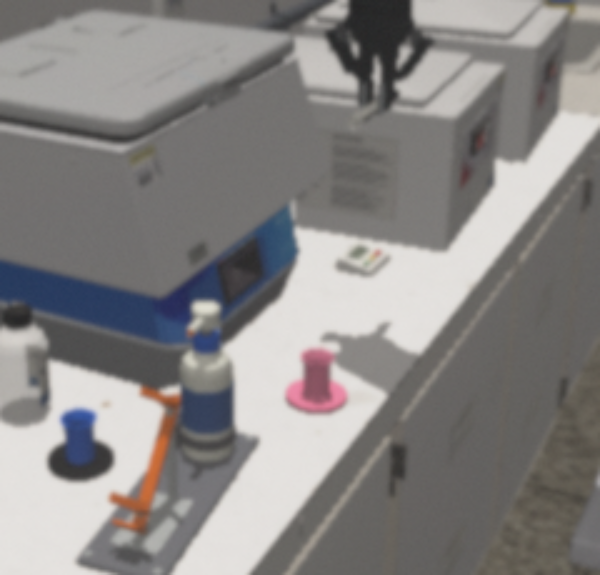

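The side crop shows the pen gripped at crop (370,118), and the stock bottle at crop (20,360) beyond the blue holder at (80,440). Now I carry the pen to above the rest and tilt it.

```bash

python3 -m creep '[0,0,0,5.6,0,0.1,0.8, 0,0,0,5.7,0,0.1,0.8, 0,0,0,5.7,0,0.1,0.8, 0,0,0,5.7,0,0.1,0.8, 0,0,0,5.7,0,0.1,0.8]'
python3 -m creep '[0,0,0,5.7,0,0,0.8, 0,0,0,5.7,0,0,0.8, 0,0,0,5.7,0.1,0,0.8, 0,0,0,5.7,0.1,0,0.8, 0,0,0,5.5,0.1,0,0.8]'
python3 -m creep '[-0.012,-0.157,-0.026,0,0,0,0.8, -0.012,-0.157,-0.026,0,0,0,0.8, -0.012,-0.157,-0.026,0,0,0,0.8, -0.012,-0.157,-0.026,0,0,0,0.8, -0.011,-0.157,-0.026,0,0,0,0.8]'
python3 -m creep '[0,0,0,0,0,0,0.8, 0,0,0,0,0,0,0.8, 0,0,0,0,0,0,0.8, 0,0,0,0,0,0,0.8, 0,0,0,0,0,0,0.8]'
python3 - <<'E'
from h import *
W=O+4*rx+2.5*rz
plan(W+60*rz,RT)
m=camera_model("wrist");a=snapshot("wrist");cv2.imwrite("pics/w3.png",a)
for p in(O,O+54*rx,O-68.5*rx,O-50*rx):print(proj(m,p))
E
```

```text
t: 8.95
ee_pos: [494.9, 128.1, 292.4]
tcp_rot: [[0.03, 1.0, -0.003], [1.0, -0.03, -0.002], [-0.002, -0.003, -1.0]]
wrist_force: [1.1, -0.3, -0.1]
gripper_width: 0.156
gripper_force: 58.8
t: 9.57
ee_pos: [506.5, 410.6, 291.6]
tcp_rot: [[0.03, 1.0, -0.003], [1.0, -0.03, -0.003], [-0.003, -0.003, -1.0]]
wrist_force: [0.5, -0.4, 0.5]
gripper_width: 0.156
gripper_force: 58.8
t: 10.2
ee_pos: [507.0, 409.4, 292.0]
tcp_rot: [[-0.076, 0.994, 0.08], [0.697, 0.11, -0.708], [-0.713, 0.002, -0.701]]
wrist_force: [0.5, -0.3, -0.9]
gripper_width: 0.157
gripper_force: 58.8
t: 10.82
ee_pos: [507.9, 408.7, 295.1]
tcp_rot: [[-0.072, 0.994, 0.08], [0.704, 0.108, -0.702], [-0.707, 0.005, -0.707]]
wrist_force: [0.3, 0.7, -0.1]
gripper_width: 0.156
gripper_force: 58.8
t 10.82 p [507.9 408.7 295.1] w 0.156 F [ 0.3  0.7 -0.1]
 turn rad [ 0.003 -0.    -0.004] shift cm before turn [ 8.92 -0.27 12.73] after [ 8.93 -0.19 12.73]
[[274.41833456  82.89792874]]
[[274.7197531  140.52935262]]
[[274.01488363   2.60262562]]
[[274.12547212  25.03105938]]
```

View pics/w3.png

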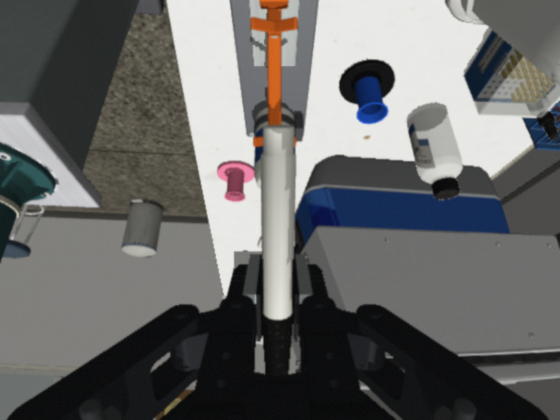

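The wrist view shows the pen with its tail at (279,127), lined up with the rest spine (column ~274, forks at rows 25 and 140). Now I close in to 60 mm off the rest.

```bash

python3 -m creep '[0,0,0,2.2,-0.05,3.2,0.8, 0,0,0,2.2,-0.05,3.2,0.8, 0,0,0,2.2,-0.05,3.2,0.8, 0,0,0,2.3,-0.05,3.1,0.8, 0,0,0,0,0,0,0.8]'
python3 -m creep '[0,0,0,0,0,0,0.8, 0,0,0,0,0,0,0.8, 0,0,0,0,0,0,0.8, 0,0,0,0,0,0,0.8, 0,0,0,0,0,0,0.8]'
python3 - <<'E'
from h import *
W=O+4*rx+2.5*rz
plan(W,RT)
m=camera_model("wrist");a=snapshot("wrist");cv2.imwrite("pics/w4.png",a)
s,p,Ro=state()
print('rest',[np.round(proj(m,q)[0]).tolist() for q in(O,O+54*rx,O-50*rx,O-68.5*rx)],'tail',proj(m,p+Ro@[67.5,0,1.5]))
E
```

```text
t: 11.5
ee_pos: [507.5, 380.9, 139.2]
tcp_rot: [[-0.076, 0.994, 0.077], [0.699, 0.108, -0.707], [-0.711, -0.0, -0.703]]
wrist_force: [0.1, -0.7, -0.5]
gripper_width: 0.153
gripper_force: 58.8
t: 12.12
ee_pos: [509.2, 382.3, 141.8]
tcp_rot: [[-0.073, 0.994, 0.08], [0.703, 0.109, -0.703], [-0.708, 0.005, -0.706]]
wrist_force: [-0.6, -0.3, -0.1]
gripper_width: 0.154
gripper_force: 58.8
t 12.12 p [509.2 382.3 141.8] w 0.154 F [-0.6 -0.3 -0.1]
 turn rad [ 0.004  0.001 -0.003] shift cm before turn [-0.04 -0.06  6.02] after [-0.05 -0.04  6.02]
rest [[276.0, 221.0], [277.0, 293.0], [276.0, 144.0], [276.0, 113.0]] tail [[277.24274932 131.35046774]]
```

View pics/w4.png

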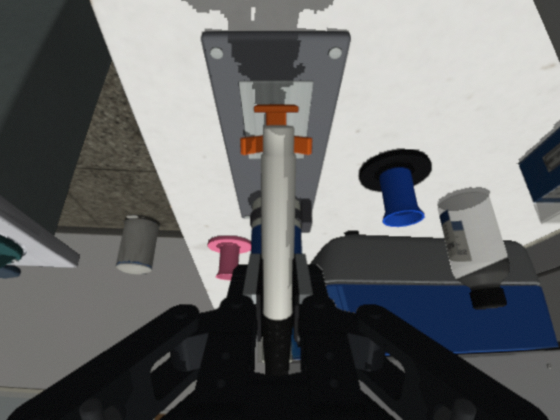

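The pen's tail is at (278,127), the foot stop at (276,108) and the lower fork at (276,145), all aligned. The tail sits a few mm further down than modelled, so I go in 3 mm higher up the slope.

```bash

python3 -m creep '[0,0,0,-0.3,-0.05,1.5,0.8, 0,0,0,0,0,1.5,0.8, 0,0,0,0,0,1.2,0.8, 0,0,0,0,0,0.8,0.8, 0,0,0,0,0,0,0.8]'
python3 -m creep '[0,0,0,0,0,0.3,0.8, 0,0,0,0,0,0.3,0.8, 0,0,0,0,0,0.2,0.8, 0,0,0,0,0,0.1,0.8, 0,0,0,0,0,0,0.8]'
python3 - <<'E'
from h import *
plan(O+7*rx+2.5*rz,RT)
E
```

```text
t: 12.8
ee_pos: [512.8, 344.0, 107.9]
tcp_rot: [[-0.073, 0.994, 0.079], [0.702, 0.108, -0.704], [-0.709, 0.004, -0.705]]
wrist_force: [0.2, -0.0, -0.6]
gripper_width: 0.154
gripper_force: 58.8
t: 13.42
ee_pos: [513.7, 340.6, 103.6]
tcp_rot: [[-0.074, 0.994, 0.082], [0.703, 0.11, -0.702], [-0.707, 0.005, -0.707]]
wrist_force: [-2.3, 4.3, 7.2]
gripper_width: 0.155
gripper_force: 59.9
t 13.43 p [513.7 340.6 103.6] w 0.155 F [-2.3  4.3  7.2]
 turn rad [ 0.005 -0.    -0.002] shift cm before turn [-0.08 -0.03  0.34] after [-0.08 -0.02  0.34]
```

```bash

python3 -m creep '[0,0,0,0,0,0,2.5, 0,0,0,0,0,0,3, 0,0,0,0,0,0,4, 0,0,0,0,0,0,4, 0,0,0,0,0,0,4]'
python3 -m creep '[0,0,0,0,0,-2,5, 0,0,0,0,0,-4,5, 0,0,0,0,0,-4,5, 0,0,0,0,0,0,5, 0,0,0,0,0,0,5]'
python3 - <<'E'
from h import *
m=camera_model("wrist");a=snapshot("wrist");cv2.imwrite("pics/w5.png",a)
print('rest',[np.round(proj(m,q)[0]).tolist() for q in(O-rx,O+66.5*rx,O-68.5*rx)])
cap=O+150*hh;cap[2]=178
plan(cap+[0,0,90],frame(nn,-up))
E
```

```text
t: 14.05
ee_pos: [513.7, 338.4, 102.0]
tcp_rot: [[-0.073, 0.994, 0.08], [0.702, 0.108, -0.704], [-0.708, 0.005, -0.706]]
wrist_force: [0.3, -0.1, 0.4]
gripper_width: 0.468
gripper_force: 0.0
t: 14.68
ee_pos: [505.4, 407.6, 172.1]
tcp_rot: [[-0.073, 0.994, 0.079], [0.701, 0.108, -0.705], [-0.709, 0.004, -0.705]]
wrist_force: [0.4, -0.8, -1.0]
gripper_width: 0.584
gripper_force: 0.0
rest [[278.0, 197.0], [278.0, 275.0], [278.0, 105.0]]
t 14.72 p [505.3 406.9 171.8] w 0.588 F [-0.9 -0.4  0.1]
 turn rad [ 0.003  0.789 -0.002] shift cm before turn [-22.09   0.15   8.61] after [-21.67   0.09  -9.62]
```

View pics/w5.png

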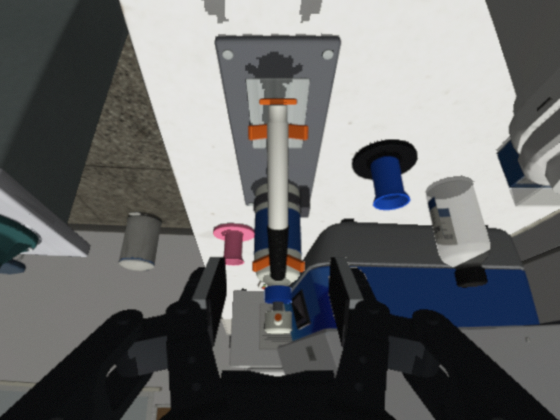

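The pen lies on the rest, with its tail at the foot stop (278,104), its cap end at about (278,277) and the bottle cap beyond at (278,320). Placing is done. That was my tenth picture, so from here I use numbers only. Next is pressing the cap with closed fingers.

```bash

python3 -m creep '[0,0.158,0,0,0,-1,4, 0,0.158,0,0,0,-1,3, 0,0.158,0,0,0,-1,2, 0,0.158,0,0,0,-1,0, 0,0.157,0,0,0,-1,0]'
python3 -m creep '[0,0,0,0,0,-3,0, 0,0,0,0,0,-3,0, 0,0,0,-5,0,0,0, 0,0,0,-5,0,0,0, 0,0,0,0,0,0,0]'
python3 - <<'E'
from h import *
cap=O+150*hh;cap[2]=178
plan(cap+[0,0,50],frame(nn,-up))
E
```

```text
t: 15.35
ee_pos: [502.9, 428.9, 215.6]
tcp_rot: [[-0.107, 0.994, 0.003], [0.994, 0.107, 0.005], [0.005, 0.004, -1.0]]
wrist_force: [-0.1, 0.1, -0.7]
gripper_width: 0.001
gripper_force: 0.0
t: 15.98
ee_pos: [514.2, 323.0, 274.7]
tcp_rot: [[-0.098, 0.995, 0.002], [0.995, 0.098, -0.003], [-0.003, 0.002, -1.0]]
wrist_force: [0.2, -0.7, 0.1]
gripper_width: 0.0
gripper_force: 0.0
t 15.97 p [514.2 323.  274.7] w 0.0 F [ 0.2 -0.7  0.1]
 turn rad [ 0.002  0.003 -0.01 ] shift cm before turn [-13.22   0.23   4.71] after [-13.23   0.11   4.67]
```

```bash

python3 -m creep '[0,0,0,-4.4,0.05,0,0, 0,0,0,-4.4,0.05,0,0, 0,0,0,-4.4,0.05,0,0, 0,0,0,0,0,3,0, 0,0,0,0,0,1.7,0]'
python3 -m creep '[0,0,0,0,0,0,0, 0,0,0,0,0,0,0, 0,0,0,0,0,1.5,0, 0,0,0,0,0,1.0,0, 0,0,0,0,0,0,0]'
python3 - <<'E'
from h import *
cap=O+150*hh;cap[2]=178
plan(cap+[0,0,8],frame(nn,-up))
for i in range(2):
  m=camera_model("side");a=snapshot("side")
print([(round(d['score'],2),np.round(d['box']).tolist()) for d in search_frame("side","spray_cap")],proj(m,[cap,O]))
E
```

```text
t: 16.6
ee_pos: [528.3, 199.4, 226.5]
tcp_rot: [[-0.107, 0.994, 0.001], [0.994, 0.107, 0.001], [0.001, 0.001, -1.0]]
wrist_force: [0.0, 0.6, 0.7]
gripper_width: -0.002
gripper_force: 0.0
t: 17.23
ee_pos: [529.0, 200.2, 202.5]
tcp_rot: [[-0.109, 0.994, 0.002], [0.994, 0.109, 0.002], [0.002, 0.002, -1.0]]
wrist_force: [-0.2, 0.2, 0.4]
gripper_width: -0.002
gripper_force: 0.0
t 17.23 p [529.  200.2 202.5] w -0.002 F [-0.2  0.2  0.4]
 turn rad [ 0.002 -0.002  0.001] shift cm before turn [-0.87 -0.04  1.65] after [-0.87 -0.03  1.65]
[(0.68, [201.0, 246.0, 26.0, 48.0]), (0.49, [272.0, 228.0, 15.0, 13.0])] [[271.75488321 221.48464495]
 [248.15027658 279.54683018]]
```

```bash

python3 -m creep '[0,0,0,-0.8,0,0,0, 0,0,0,0,0,0,0, 0,0,0,0,0,1.0,0, 0,0,0,0,0,0.5,0, 0,0,0,0,0,0.4,0]'
python3 -m creep '[0,0,0,0,0,0.3,0, 0,0,0,0,0,0.2,0, 0,0,0,0,0,0,0, 0,0,0,0,0,0,0, 0,0,0,0,0,0,0]'

```

```text
t: 18.0
ee_pos: [530.3, 192.6, 184.1]
tcp_rot: [[-0.109, 0.994, 0.003], [0.994, 0.109, 0.002], [0.002, 0.003, -1.0]]
wrist_force: [-1.5, 0.9, 3.4]
gripper_width: 0.001
gripper_force: 1.8
t: 18.62
ee_pos: [530.3, 192.6, 180.0]
tcp_rot: [[-0.109, 0.994, 0.003], [0.994, 0.109, 0.003], [0.003, 0.004, -1.0]]
wrist_force: [-2.8, -0.6, 6.3]
gripper_width: 0.004
gripper_force: 2.9
```

Contact is on the cap's spring (3.4 N rising to 6.3 N). I press on to the stop and then lift off.

```bash

python3 -m creep '[0,0,0,0,0,0.2,0, 0,0,0,0,0,0.2,0, 0,0,0,0,0,0.1,0, 0,0,0,0,0,0,0, 0,0,0,0,0,0,0]'

```

```text
t: 19.25
ee_pos: [530.5, 192.6, 177.9]
tcp_rot: [[-0.108, 0.994, 0.003], [0.994, 0.108, 0.005], [0.004, 0.004, -1.0]]
wrist_force: [-7.6, -2.0, 26.3]
gripper_width: -0.002
gripper_force: 13.1
```

The cap reached its stop at 26 N. I lift off, let it spring back and work out the regrasp. I also locate the stock bottle to plan the approach to the holder.

```bash

python3 -m creep '[0,0,0,0,0,-0.5,0, 0,0,0,0,0,-1.0,0, 0,0,0,0,0,-3,0, 0,0,0,0,0,-4,3, 0,0,0,0,0,-1,5]'
python3 - <<'E'
from h import *
m=camera_model("side");a=snapshot("side")
for d in search_frame("side","stock_bottle"):print(d)
for d in search_frame("side","spray_cap"):print(d)
for d in search_frame("side","marker"):print(d)
print('pen proj',proj(m,[O+66.5*rx,O-68.5*rx]))
print('stock',onplane(m,[(199,263)],0),onplane(m,[(197,222)],128),'cap',proj(m,O+150*hh+[0,0,83]))
plan(O+9*rx+[0,0,90],frame(nn,-up))
E
```

```text
t: 19.88
ee_pos: [532.3, 192.7, 272.1]
tcp_rot: [[-0.108, 0.994, 0.01], [0.994, 0.108, 0.005], [0.004, 0.01, -1.0]]
wrist_force: [0.2, -0.7, -1.3]
gripper_width: 0.419
gripper_force: 0.0
{'box': [199.1, 244.2, 24.0, 48.5], 'score': 0.95}
{'box': [245.6, 280.1, 14.5, 59.2], 'score': 0.78}
{'box': [199.0, 245.4, 25.4, 50.1], 'score': 0.71}
pen proj [[255.7174327  252.83690996]
 [240.06653093 308.07746871]]
stock [[760.53575962 208.89037861   0.        ]] [[761.44858718 201.11370587 128.        ]] cap [[271.75488321 221.48464495]]
t 20.07 p [529.8 192.2 268.6] w 0.586 F [-0.5  0.4  0.5]
 turn rad [ 0.003 -0.002  0.001] shift cm before turn [14.29 -0.04  7.75] after [14.3  -0.02  7.72]
```

```bash

python3 -m creep '[0,0,0,4.8,0,0,5, 0,0,0,4.8,0,0,5, 0,0,0,4.7,0,0,5, 0,0,0,0,0,2,5, 0,0,0,0,0,2,5]'
python3 -m creep '[0,0,0,0,0,2,5, 0,0,0,0,0,1,5, 0,0,0,0,0,0,5, 0,0,0,0,0,0,5, 0,0,0,0,0,0,5]'
python3 - <<'E'
from h import *
plan(O+9*rx+[0,0,1],frame(nn,-up))
E
```

```text
t: 20.7
ee_pos: [513.8, 335.2, 227.5]
tcp_rot: [[-0.111, 0.994, 0.002], [0.994, 0.111, 0.001], [0.001, 0.002, -1.0]]
wrist_force: [0.1, 0.6, 0.0]
gripper_width: 0.579
gripper_force: 0.0
t: 21.32
ee_pos: [515.7, 334.8, 200.7]
tcp_rot: [[-0.108, 0.994, 0.006], [0.994, 0.108, 0.004], [0.003, 0.006, -1.0]]
wrist_force: [-0.1, -0.4, -0.0]
gripper_width: 0.591
gripper_force: 0.0
t 21.32 p [515.7 334.8 200.7] w 0.591 F [-0.1 -0.4 -0. ]
 turn rad [ 0.006 -0.003  0.   ] shift cm before turn [-0.06 -0.22  9.83] after [-0.03 -0.17  9.83]
```

```bash

python3 -m creep '[0,0,0,0,-0.18,3,5, 0,0,0,0,0,3,5, 0,0,0,0,0,2,5, 0,0,0,0,0,1.3,5, 0,0,0,0,0,0.5,5]'
python3 -m creep '[0,0,0,0,0,0,5, 0,0,0,0,0,0,3, 0,0,0,0,0,0,1.5, 0,0,0,0,0,0,0.8, 0,0,0,0,0,0,0.8]'
python3 -m creep '[0,0,0,0,0,0,0.8, 0,0,0,0,0,0,0.8, 0,0,0,0,0,0,0.8, 0,0,0,0,0,0,0.8, 0,0,0,0,0,0,0.8]'

```

```text
t: 21.95
ee_pos: [513.9, 334.8, 101.7]
tcp_rot: [[-0.109, 0.994, 0.004], [0.994, 0.109, 0.003], [0.002, 0.005, -1.0]]
wrist_force: [-0.0, 0.5, 0.3]
gripper_width: 0.585
gripper_force: 0.0
t: 22.58
ee_pos: [513.9, 334.9, 102.7]
tcp_rot: [[-0.109, 0.994, 0.005], [0.994, 0.109, 0.003], [0.003, 0.005, -1.0]]
wrist_force: [-1.4, -1.7, 6.5]
gripper_width: 0.167
gripper_force: 58.6
t: 23.2
ee_pos: [513.9, 334.9, 102.7]
tcp_rot: [[-0.109, 0.994, 0.005], [0.994, 0.109, 0.003], [0.003, 0.005, -1.0]]
wrist_force: [-1.3, -1.4, 6.6]
gripper_width: 0.164
gripper_force: 58.6
```

```bash
cat >> h.py <<'E'
def RH(az):
    d=np.array([np.cos(az),np.sin(az),0]);return frame((-d[1],d[0],0),d-up)
H=np.array([641,269.5,0])
E
python3 -m creep '[0,0,0,0,0,-1.5,0.8, 0,0,0,0,0,-2.5,0.8, 0,0,0,0,0,-4,0.8, 0,0,0,0,0,-4,0.8, 0,0,0,0,0,-4,0.8]'
python3 -m creep '[0,-0.157,0,0,0,0,0.8, 0,-0.157,0,0,0,0,0.8, 0,-0.157,0,0,0,0,0.8, 0,-0.157,0,0,0,0,0.8, 0,-0.157,0,0,0,0,0.8]'
python3 - <<'E'
from h import *
P=H+[0,0,220]
for az in(-84,-65,-45):plan(P,RH(np.radians(az)))
m=camera_model("side");a=snapshot("side");s,p,Ro=state()
print(proj(m,[p,p-[0,0,77],p+[0,0,58]]))
for d in silhouettes("side","marker")[:2]:print(d['score'],d['box'])
E
```

```text
t: 23.82
ee_pos: [513.1, 334.1, 263.9]
tcp_rot: [[-0.108, 0.994, 0.005], [0.994, 0.108, 0.003], [0.003, 0.005, -1.0]]
wrist_force: [0.4, 0.6, -0.6]
gripper_width: 0.169
gripper_force: 58.7
t: 24.45
ee_pos: [513.2, 335.4, 263.0]
tcp_rot: [[-0.073, 0.994, 0.082], [0.703, 0.11, -0.703], [-0.707, 0.007, -0.707]]
wrist_force: [0.3, 0.3, -0.3]
gripper_width: 0.166
gripper_force: 58.7
t 24.45 p [513.2 335.4 263. ] w 0.166 F [ 0.3  0.3 -0.3]
 turn rad [ 0.008  0.    -0.001] shift cm before turn [-2.52 11.95  8.72] after [-2.54 12.02  8.62]
t 24.45 p [513.2 335.4 263. ] w 0.166 F [ 0.3  0.3 -0.3]
 turn rad [-0.226  0.002 -0.236] shift cm before turn [-2.52 11.95  8.72] after [-5.    8.8  11.08]
t 24.45 p [513.2 335.4 263. ] w 0.166 F [ 0.3  0.3 -0.3]
 turn rad [-0.473  0.003 -0.482] shift cm before turn [-2.52 11.95  8.72] after [-6.64  4.38 12.72]
[[246.98473272 217.4298533 ]
 [248.11478626 247.62990576]
 [246.08521478 193.49637187]]
0.66 [246.2, 233.7, 5.5, 28.7]
```

```bash

python3 -m creep '[-0.095,0,-0.096,0,0,0,0.8, -0.095,0,-0.096,0,0,0,0.8, -0.095,0,-0.096,0,0,0,0.8, -0.094,0,-0.096,0,0,0,0.8, -0.094,0,-0.096,0,0,0,0.8]'
python3 -m creep '[0,0,0,-1.3,0.9,2.5,0.8, 0,0,0,-1.3,0.9,2.5,0.8, 0,0,0,-1.3,0.9,2.5,0.8, 0,0,0,-1.3,0.9,2.5,0.8, 0,0,0,-1.3,0.8,2.5,0.8]'
python3 -m creep '[0,0,0,0,0,0,0.8, 0,0,0,0,0,0,0.8, 0,0,0,0,0,0,0.8, 0,0,0,0,0,0,0.8, 0,0,0,0,0,0,0.8]'
python3 - <<'E'
from h import *
plan(H+[0,0,170],RH(np.radians(-45)))
ms,mt,mw=[camera_model(c) for c in("side","top","wrist")];s,p,Ro=state()
for c,m in(("side",ms),("top",mt),("wrist",mw)):
  a=snapshot(c);cv2.imwrite(f"pics/{c}_h.png",a)
  print(c,'model tail,mid,cap',np.round(proj(m,[p-[0,0,77],p-[0,0,10],p+[0,0,58]]),1).tolist(),'holder',np.round(proj(m,H+[0,0,56]),1))
  for n in("marker","holder"):
    for d in silhouettes(c,n)[:2]:
      q=np.argwhere(d['pixels'])[:,::-1];mu=q.mean(0);v=np.linalg.svd(q-mu,full_matrices=False)[2][0]
      print('  ',n,round(d['score'],2),np.round(d['box'],1).tolist(),mu,v)
E
```

```text
t: 25.18
ee_pos: [513.5, 333.3, 263.2]
tcp_rot: [[-0.5, 0.707, 0.5], [0.503, 0.707, -0.497], [-0.705, 0.004, -0.709]]
wrist_force: [0.2, -0.5, 0.2]
gripper_width: 0.166
gripper_force: 58.8
t: 25.8
ee_pos: [640.3, 268.2, 220.8]
tcp_rot: [[-0.497, 0.71, 0.499], [0.506, 0.704, -0.499], [-0.705, 0.004, -0.709]]
wrist_force: [0.6, -1.2, -0.4]
gripper_width: 0.165
gripper_force: 58.7
t: 26.42
ee_pos: [638.7, 270.7, 219.5]
tcp_rot: [[-0.499, 0.708, 0.499], [0.502, 0.706, -0.5], [-0.706, 0.001, -0.708]]
wrist_force: [-0.6, -0.2, -0.3]
gripper_width: 0.162
gripper_force: 58.8
t 26.43 p [638.7 270.7 219.5] w 0.162 F [-0.6 -0.2 -0.3]
 turn rad [-0.001 -0.001 -0.002] shift cm before turn [3.32 0.07 3.68] after [3.32 0.07 3.68]
side model tail,mid,cap [[219.4, 237.7], [217.9, 214.0], [216.3, 188.8]] holder [[220.8 266.3]]
   marker 0.61 [217.9, 224.8, 8.8, 33.5] [219.13253012 225.09036145] [0.05801295 0.99831583]
   holder 0.82 [316.7, 251.9, 23.0, 27.1] [316.36403509 254.18859649] [-0.00706588  0.99997504]
   holder 0.22 [198.9, 246.5, 24.8, 45.2] [198.07095344 246.62749446] [0.0882264  0.99610045]
top model tail,mid,cap [[185.6, 190.3], [178.5, 188.4], [170.1, 186.1]] holder [[194.  191.7]]
   marker 0.4 [172.4, 188.2, 9.9, 7.2] [172.53448276 187.10344828] [0.97889045 0.20438561]
   holder 0.95 [281.4, 258.1, 23.2, 24.4] [281.72504708 255.54237288] [-0.61405096  0.78926638]
   holder 0.84 [196.0, 192.4, 22.4, 22.0] [197.20950324 192.66522678] [0.12688798 0.99191705]
wrist model tail,mid,cap [[276.7, 145.0], [276.5, 257.0], [276.3, 418.0]] holder [[277.9  49.3]]
   marker 0.71 [280.2, 254.9, 36.0, 241.1] [277.314932   260.83034873] [0.00357323 0.99999362]
   holder 0.81 [279.6, 34.7, 92.3, 69.0] [278.66265597  28.11608734] [ 0.99996385 -0.00850329]
```

```bash
python3 - <<'E'
from h import *
s,p,Ro=state();t=np.linspace(0,2*np.pi,60);ring=lambda c,r:c+np.c_[r*np.cos(t),r*np.sin(t),0*t]
for c in("wrist","side","top"):
  m=camera_model(c);a=cv2.imread(f"pics/{c}_h.png");hsv=cv2.cvtColor(a,cv2.COLOR_BGR2HSV)
  k=cv2.inRange(hsv,(105,110,50),(130,255,255));x,y=proj(m,H+[0,0,40])[0].astype(int)
  w=45 if c=="wrist" else 18
  z=np.zeros_like(k);z[max(0,y-w):y+w,x-w:x+w]=k[max(0,y-w):y+w,x-w:x+w]
  n,l,st,ce=cv2.connectedComponentsWithStats(z);i=1+st[1:,4].argmax();print(c,'blue x,y,w,h',st[i][:4])
  q=proj(m,np.r_[ring(H+[0,0,56],20),ring(H+[0,0,8],18)]);print('   model',q.min(0),q.max(0)-q.min(0))
  q=proj(m,ring(p-[0,0,77],8));print('   tail model',q.min(0),q.max(0)-q.min(0))
  u,v=proj(m,p-[0,0,77])[0].astype(int)
  if c!="top":
    g=a[:,:,1].astype(int)
    for r in range(v-24 if c=="wrist" else v-12,v+12,4):print(r,g[r,u-24:u+25:2].tolist() if c=="wrist" else g[r,u-10:u+11].tolist())
E
```

```text
wrist blue x,y,w,h [253   0  53  70]
   model [250.09021625 -14.71609557] [56.43213228 85.4598683 ]
   tail model [262.88242639 136.16817855] [27.66999692 16.84055826]
120 [244, 243, 244, 243, 243, 244, 244, 244, 244, 244, 244, 244, 244, 244, 244, 244, 244, 241, 152, 34, 36, 57, 97, 122, 128]
124 [242, 242, 243, 243, 244, 244, 244, 244, 244, 245, 245, 245, 244, 244, 244, 244, 244, 241, 126, 57, 94, 96, 105, 124, 130]
128 [243, 243, 243, 243, 244, 243, 243, 244, 244, 244, 244, 244, 243, 243, 243, 244, 244, 241, 135, 94, 103, 97, 109, 123, 129]
132 [244, 244, 244, 244, 244, 244, 243, 242, 243, 243, 240, 239, 233, 231, 238, 241, 243, 241, 145, 96, 98, 91, 110, 125, 129]
136 [245, 244, 244, 244, 244, 244, 245, 240, 184, 137, 130, 133, 133, 133, 133, 130, 138, 184, 132, 86, 90, 91, 110, 124, 127]
140 [244, 244, 244, 243, 244, 244, 242, 168, 114, 121, 126, 129, 132, 129, 130, 128, 125, 116, 95, 86, 104, 111, 108, 90, 91]
144 [244, 244, 244, 243, 244, 244, 241, 145, 109, 117, 123, 126, 127, 128, 125, 122, 120, 111, 95, 90, 76, 86, 81, 90, 104]
148 [240, 244, 243, 244, 244, 244, 242, 146, 10
[... 411 characters left out ...]
35, 129, 128, 124, 122, 117, 93, 67, 64, 65, 63, 64, 64]
229 [81, 82, 85, 86, 89, 90, 95, 105, 118, 124, 124, 121, 117, 114, 106, 95, 91, 86, 80, 75, 71]
233 [85, 82, 82, 80, 82, 82, 83, 93, 110, 119, 122, 121, 113, 98, 86, 82, 82, 82, 85, 89, 90]
237 [121, 88, 82, 83, 83, 82, 84, 86, 96, 113, 120, 121, 117, 109, 95, 83, 83, 81, 83, 83, 83]
241 [88, 82, 83, 82, 81, 80, 82, 85, 93, 103, 105, 105, 103, 91, 80, 80, 82, 81, 81, 82, 81]
245 [174, 208, 217, 217, 212, 199, 175, 159, 149, 121, 108, 105, 99, 91, 83, 83, 82, 82, 82, 81, 82]
top blue x,y,w,h [187 183  17  17]
   model [186.46495731 184.15794928] [17.87010176 15.08730249]
   tail model [182.63877683 186.94593402] [6.56964219 6.54303392]
```

The model, pen and holder agree to about 1 mm in all three cameras. Now I lower straight down over the cup.

```bash
python3 - <<'E'
from h import *
plan(np.array([641.5,270.1,150]),RH(np.radians(-45)))
E
python3 -m creep '[0,0,0,0.95,0.03,1.25,0.8, 0,0,0,0.95,0.03,1.25,0.8, 0,0,0,0.95,0.03,1.25,0.8, 0,0,0,0.95,0.03,1.25,0.8, 0,0,0,0.95,0.03,1.25,0.8]'
python3 -m creep '[0,0,0,0,0,0,0.8, 0,0,0,0,0,0,0.8, 0,0,0,0,0,0,0.8, 0,0,0,0,0,0,0.8, 0,0,0,0,0,0,0.8]'
python3 - <<'E'
from h import *
plan(np.array([641.5,270.1,130]),RH(np.radians(-45)))
plan(np.array([641.5,270.1,97]),RH(np.radians(-45)))
E
```

```text
t 26.88 p [639.1 270.1 219.4] w 0.167 F [-0.  -0.1 -0.1]
 turn rad [-0.002 -0.    -0.002] shift cm before turn [4.79 0.17 5.03] after [4.79 0.18 5.03]
t: 27.5
ee_pos: [647.6, 263.5, 140.3]
tcp_rot: [[-0.499, 0.709, 0.499], [0.502, 0.705, -0.501], [-0.707, 0.0, -0.707]]
wrist_force: [-0.6, 0.5, -0.1]
gripper_width: 0.166
gripper_force: 58.7
t: 28.12
ee_pos: [647.7, 263.8, 142.1]
tcp_rot: [[-0.498, 0.709, 0.499], [0.502, 0.705, -0.5], [-0.707, 0.001, -0.708]]
wrist_force: [0.4, -0.3, 0.3]
gripper_width: 0.164
gripper_force: 58.7
t 28.12 p [647.7 263.8 142.1] w 0.164 F [ 0.4 -0.3  0.3]
 turn rad [-0.001 -0.001 -0.003] shift cm before turn [1.48 0.   0.23] after [1.48 0.01 0.23]
t 28.12 p [647.7 263.8 142.1] w 0.164 F [ 0.4 -0.3  0.3]
 turn rad [-0.001 -0.001 -0.003] shift cm before turn [ 3.81 -0.    2.56] after [3.81 0.01 2.56]
```

```bash

python3 -m creep '[0,0,0,0.6,0,-0.6,0.8, 0,0,0,0,0,0,0.8, 0,0,0,0,0,0,0.8, 0,0,0,0,0,0,0.8, 0,0,0,0,0,0,0.8]'
python3 - <<'E'
from h import *
T=np.array([641.5,270.1,120]);plan(T,RH(np.radians(-45)))
ms,mw=camera_model("side"),camera_model("wrist");s,p,Ro=state();t=np.linspace(0,6.28,60);ring=lambda c,r:c+np.c_[r*np.cos(t),r*np.sin(t),0*t]
for c,m in(("wrist",mw),("side",ms)):
  a=snapshot(c);hsv=cv2.cvtColor(a,cv2.COLOR_BGR2HSV);k=cv2.inRange(hsv,(105,110,50),(130,255,255))
  x,y=proj(m,H+[0,0,40])[0].astype(int);w=60 if c=="wrist" else 18
  z=np.zeros_like(k);z[max(0,y-w):y+w,x-w:x+w]=k[max(0,y-w):y+w,x-w:x+w]
  n,l,st,ce=cv2.connectedComponentsWithStats(z);i=1+st[1:,4].argmax();print(c,'blue',st[i][:4])
  q=proj(m,np.r_[ring(np.r_[T[:2],56],19),ring(np.r_[T[:2],8],17)]);print('   model',q.min(0),q.max(0)-q.min(0))
  q=proj(m,ring(p-[0,0,77],8));print('   tail model',q.min(0),q.max(0)-q.min(0))
  for d in silhouettes(c,"marker")[:1]:
    b=d['pixels'];q=np.argwhere(b);r=q[:,0].max() if c=="side" else q[:,0].min()
    for rr in ((r-2,r-6) if c=="side" else (r+4,r+12)):
      cc=np.flatnonzero(b[rr]);print('   seen row',rr,cc.min(),cc.max(),'end',r)
E
```

```text
t: 28.75
ee_pos: [641.7, 269.5, 141.7]
tcp_rot: [[-0.498, 0.709, 0.499], [0.502, 0.705, -0.501], [-0.707, 0.001, -0.707]]
wrist_force: [0.4, 0.9, -0.5]
gripper_width: 0.17
gripper_force: 58.7
t 28.75 p [641.7 269.5 141.7] w 0.17 F [ 0.4  0.9 -0.5]
 turn rad [-0.002 -0.    -0.003] shift cm before turn [1.58 0.03 1.49] after [1.58 0.03 1.49]
wrist blue [245  55  65  95]
   model [244.85924166  53.19509949] [64.72283584 98.18728052]
   tail model [262.89272194 136.2224022 ] [27.66630523 16.83295454]
   seen row 138 266 288 end 134
   seen row 146 265 288 end 134
side blue [215 265  12  21]
   model [213.27431802 262.60995096] [14.69552749 22.88184304]
   tail model [217.36745408 261.82003861] [6.14361293 3.21587363]
   seen row 264 219 223 end 266
   seen row 260 219 222 end 266
```

```bash

python3 -m creep '[0,0,0,0.5,0.02,0.5,0.8, 0,0,0,0.6,0,0.6,0.8, 0,0,0,0.6,0,0.6,0.8, 0,0,0,0,0,0,0.8, 0,0,0,0,0,0,0.8]'

```

```text
t: 29.58
ee_pos: [641.8, 269.8, 117.6]
tcp_rot: [[-0.498, 0.709, 0.499], [0.502, 0.705, -0.501], [-0.707, 0.0, -0.707]]
wrist_force: [0.1, 0.6, 0.2]
gripper_width: 0.167
gripper_force: 58.7
```

```bash

python3 -m creep '[0,0,0,0.5,0,0.5,0.8, 0,0,0,0.5,0,0.5,0.8, 0,0,0,0.5,0,0.5,0.8, 0,0,0,0,0,0,0.8, 0,0,0,0,0,0,0.8]'

```

```text
t: 30.2
ee_pos: [641.9, 269.8, 96.4]
tcp_rot: [[-0.498, 0.709, 0.499], [0.502, 0.705, -0.501], [-0.707, 0.001, -0.707]]
wrist_force: [0.4, 0.3, -0.7]
gripper_width: 0.162
gripper_force: 58.7
```

```bash

python3 -m creep '[0,0,0,0.3,0,0.3,0.8, 0,0,0,0.2,0,0.2,0.8, 0,0,0,0,0,0,0.8, 0,0,0,0,0,0,2.5, 0,0,0,0,0,0,3.5]'
python3 -m creep '[0,0,0,0,0,0,4, 0,0,0,0,0,0,4.5, 0,0,0,0,0,0,4.5, 0,0,0,0,0,0,4.5, 0,0,0,0,0,0,4.5]'
python3 - <<'E'
from h import *
m=camera_model("side");a=snapshot("side");s,p,_=state();T=np.array([641.7,269.8,0])
print(proj(m,[T+[0,0,143],T+[0,0,75],T+[0,0,56]]))
for d in silhouettes("side","marker")[:2]:
  q=np.argwhere(d['pixels'])[:,::-1];print(d['score'],d['box'],np.linalg.svd(q-q.mean(0),full_matrices=False)[2][0])
print(s['wrist_force'],s['gripper_width'])
E
```

```text
t: 30.82
ee_pos: [641.9, 269.9, 89.5]
tcp_rot: [[-0.498, 0.709, 0.499], [0.502, 0.705, -0.501], [-0.707, 0.001, -0.707]]
wrist_force: [0.7, -0.8, 0.9]
gripper_width: 0.416
gripper_force: 0.0
t: 31.45
ee_pos: [641.8, 269.9, 89.3]
tcp_rot: [[-0.499, 0.709, 0.499], [0.502, 0.705, -0.501], [-0.707, 0.001, -0.707]]
wrist_force: [-0.5, -1.0, -0.4]
gripper_width: 0.531
gripper_force: 0.0
[[218.66622369 237.08663156]
 [220.15855022 260.08665028]
 [220.56286494 266.33615595]]
0.64 [220.2, 263.1, 3.2, 12.7] [0.03635809 0.99933883]
[-0.24579758  0.35302526  0.28776071] 0.5266989614004606
```

Released. I back off along the fingers and then check how the pen stands.

```bash

python3 -m creep '[0,0,0,0,0,-1.5,4.5, 0,0,0,0,0,-2.5,4.5, 0,0,0,0,0,-4,4.5, 0,0,0,0,0,-5,4.5, 0,0,0,0,0,-5,4.5]'
python3 -m creep '[0,0,0,0,0,-3,4.5, 0,0,0,-3,0,-3,4.5, 0,0,0,-3,0,-3,4.5, 0,0,0,0,0,0,4.5, 0,0,0,0,0,0,4.5]'
python3 - <<'E'
from h import *
ms,mt,mw=[camera_model(c) for c in("side","top","wrist")];T=np.array([641.7,269.8,0])
for c,m in(("side",ms),("wrist",mw),("top",mt)):
  a=snapshot(c);cv2.imwrite(f"pics/{c}_end.png",a)
  print(c,'model cap,rim',np.round(proj(m,[T+[0,0,143],T+[0,0,56],O+150*hh+[0,0,83]]),1).tolist())
  for n in("marker","spray_cap","stock_bottle"):
   for d in silhouettes(c,n)[:1]:
    q=np.argwhere(d['pixels'])[:,::-1];print('  ',n,d['score'],d['box'],np.linalg.svd(q-q.mean(0),full_matrices=False)[2][0])
  u,v=proj(m,T+[0,0,100])[0].astype(int)
  if c=="side":
    for r in range(232,272,3):print(r,a[r,u-6:u+8,1].tolist())
E
```

```text
t: 32.17
ee_pos: [550.6, 361.1, 218.4]
tcp_rot: [[-0.499, 0.709, 0.499], [0.502, 0.705, -0.5], [-0.706, 0.001, -0.708]]
wrist_force: [0.2, 0.5, 0.2]
gripper_width: 0.525
gripper_force: 0.0
t: 32.8
ee_pos: [536.2, 375.1, 322.7]
tcp_rot: [[-0.499, 0.709, 0.498], [0.502, 0.705, -0.5], [-0.706, 0.001, -0.708]]
wrist_force: [-0.1, 0.9, -0.5]
gripper_width: 0.525
gripper_force: 0.0
side model cap,rim [[218.7, 237.1], [220.6, 266.3], [271.8, 221.5]]
   marker 0.48 [219.8, 254.6, 6.6, 34.0] [0.06959376 0.99757541]
232 [80, 80, 81, 82, 81, 81, 81, 82, 82, 81, 82, 86, 89, 91]
235 [82, 81, 81, 80, 82, 81, 80, 83, 80, 82, 81, 80, 80, 80]
238 [83, 85, 94, 104, 96, 76, 65, 73, 82, 82, 81, 82, 81, 80]
241 [81, 84, 91, 92, 69, 46, 47, 59, 76, 81, 80, 83, 79, 80]
244 [157, 144, 116, 87, 64, 47, 45, 48, 59, 72, 81, 81, 80, 80]
247 [229, 226, 213, 172, 108, 58, 44, 50, 76, 113, 141, 141, 119, 104]
250 [228, 227, 217, 174, 110, 61, 47, 48, 75, 143, 203, 224, 226, 225]
253 [229, 228, 219, 177, 116, 63, 50, 51, 65, 113, 174, 218, 227, 228]
256 [229, 229, 226, 214, 174, 138, 121, 118, 120, 144, 187, 221, 229, 229]
259 [229, 229, 227, 217, 181, 146, 133, 131, 130, 142, 181, 217, 227, 228]
262 [230, 230, 228, 224, 203, 161, 136, 130, 127, 130, 160, 203, 222, 226]
265 [224, 208, 171, 136, 117, 119, 125, 128, 127, 120, 106, 100, 105, 121]
268 [211, 162, 110, 84, 85, 101, 119, 127, 127, 119, 108, 89, 86, 100]
271 [228, 213, 166, 109, 80, 75, 79, 82, 82, 84, 79, 74, 77, 108]
wrist model cap,rim [[277.6, 151.8], [277.6, 95.1], [146.1, 166.7]]
   marker 0.69 [279.4, 120.2, 15.0, 70.0] [0.00907509 0.99995882]
   spray_cap 0.86 [148.5, 153.1, 34.6, 37.0] [-0.56587538  0.82449078]
   stock_bottle 0.56 [303.0, 157.9, 38.7, 82.7] [0.0076096  0.99997105]
top model cap,rim [[186.0, 189.1], [193.9, 191.4], [214.2, 236.7]]
   spray_cap 0.64 [209.1, 236.8, 28.9, 10.2] [-0.994557    0.10419393]
```

The pen stands seated in the blue cup: its cap top is at side row 237.5 against 237.1 expected, it is vertical, and its black end is up. The robot is clear, so I hand in.

```bash
python3 -c "
from station import env
print(env.job_done())"
```

```text
the job is handed in; nothing more can be done
None
```

Job handed in at about 33 s: the pen was laid on the rest, the spray cap was pressed to its stop and released, and the pen now stands cap-up in the blue holder; I saw no contact with anything else.

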